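Load the coffee sample caddy

ROBOT

A 7-joint arm with a two-finger parallel gripper is mounted at the origin on the work surface. World frame = base frame: x ahead of the robot, y to its left, z up, the work surface at z = 0. Lengths are in m, angles in rad, forces in N, time in s.
With the tool pointing down it reaches from about 0.35 to 0.775 m from the base axis. Payload 3.1 kg.
Tool frame: the origin (TCP) lies at the very end of the fingers, on their centre line; the grasp point (between the pads) lies 19 mm behind it; z points along the fingers, y is the line along which they close (so a half turn about z gives the same grasp; the last joint's range is limited). The gripper opens to 85 mm and grips with 20 to 120 N. Pads are 22 mm wide; open, the fingers measure 114 mm over their backs; the gripper's body (76 mm by 85 mm) begins 54 mm behind the grasp point. The pads swing forward as they close: fully open they stand 13 mm farther back than shut.
Start: joints at [1.061, 0.311, 0.014, 1.512, -0.004, 1.319, -0.027], TCP at [0.248, -0.491, 0.231] pointing down, gripper open.
Joint ranges: [-2.7, 2.7], [-0.3, 1.91], [-1.27, 1.3], [0.12, 2.57], [-1.44, 4.58], [0.2, 2.03], [-3.05, 3.05]. Speed limits (rad/s): [2.79, 2.79, 3.14, 3.14, 3.14, 3.14, 3.14].

INTERFACE

Orientations are given as [roll, pitch, yaw] about the fixed x, y, z axes, in that order (R = Rz(yaw) Ry(pitch) Rx(roll)).
In Python, from station import ctrl, imaging, job_done gives the robot as it stands.
- The arm moves only by the tool arm_command, never from a script. Its argument "commands" is a list of rows, each a list of 7 numbers: the turn, a rotation vector about the tool's x, y, z in degrees, then the shift along the tool's x, y, z in m, then the gripper command: -1 is shut, 1 is fully open, values between are in proportion. In form: [[ax, ay, az, x, y, z, gripper], ...]. A call has 1 to 12 rows; each row is the pose to reach, as a shift and turn from the pose commanded when the call began, along the tool's axes at that moment; what a row does not reach only later rows make up. A row lasts 1/10 s, in which the tool goes at most 50 mm and 8.59 degrees, less where a joint would pass 70% of its speed; a pose out of reach is approached as far as the arm can. A call with a gripper value outside its range is refused whole. The fingers move at their own pace and stop on an object; "newtons" is the grip in N (left out, the last holds). Time passes only in rows, so rows that repeat a pose let the fingers close. It gives the time, the measured TCP pose, the force, the opening and the grip force at its end, in the units of the state.
- ctrl.get_obs(): the state, without advancing time (a new reading comes with each control period).
- imaging.camera(name): name is "scene" or "top" or "wrist"; returns the picture (420x560x3 uint8, red, green, blue); there is no depth.
- imaging.camera_params(name): a dict with "fov_y" (degrees; the focal length in pixels is half the picture's height over the tangent of half this angle, whatever the lens; pixels are square), "cx", "cy" (the principal point, pixels), "origin" and "rotation" of the camera in the world. Camera axes: x right, y up, looking along -z (the intrinsics and any distortion apply to the point x, -y, -z); pixel columns grow to the right and rows downward; lengths in m; the calibration is good to about 2 mm. A picture is of the moment at which its call begins: read the wrist's pose just before it. camera_params takes no time and is no camera call; for the wrist camera it gives the pose at the moment of the call.
- job_done(): hands the job in; it is judged then, once.
The state is a dict: "t": time; "q": joint angles; "dq": joint speeds; "tau": joint torques, N m; "ee_pos": TCP position; "eef_rot": TCP orientation; "force": force on the tool from outside, world axes, zero at the start; "wrist_torque": the same for the moment, N m; "finger_gap": finger opening in m; "grasp_force": force on a finger pad.
Only numpy, scipy, OpenCV 4.12 (cv2) and the standard library are available. Lean on these libraries where they do the work, as an engineer would, in place of code of your own. Each camera call takes 0.05 s, during which the arm holds its last target. There are 200 camera calls.

TASK

Load the wooden caddy for the next cupping round: stand the plain green-, red- and yellow-lidded sample tubs upright in its bays, each on the mat of its own colour, without tipping them over. Leave the look-alikes that do not belong (the blue-lidded tub and the tub whose yellow lid has a black bar), the glass bowl and the tent card where they stand.

Things in the scene. Friction and masses are not known exactly. Their poses are not given: they have to be found in the camera images.
- green_tub: a closed round cream sample tub with a plain green lid; 52 mm diameter over its whole height, 58 mm tall (lid: the top 17 mm), about 140 g; loose, standing on the table at the start. Origin: centre of its underside, z up its axis
- red_tub: a closed round cream sample tub with a plain red lid; 52 mm diameter over its whole height, 58 mm tall (lid: the top 17 mm), about 140 g; loose, standing on the table at the start. Origin: centre of its underside, z up its axis
- yellow_tub: a closed round cream sample tub with a plain yellow lid; 52 mm diameter over its whole height, 58 mm tall (lid: the top 17 mm), about 140 g; loose, standing on the table at the start. Origin: centre of its underside, z up its axis
- green_mat: the green square mat, 72 x 72 x 3 mm, on the floor of one bay of the wooden caddy: the place of the green-lidded tub. Origin: centre of its underside, 5 mm above the table (its top is 8 mm above the table); x runs along the caddy's row of bays, y across it. The caddy stands fixed on the table: 248 x 86 mm, three bays in a row, each 76 x 76 mm inside, 81 mm apart centre to centre, walls 5 mm thick and 22 mm tall above the table. The bay order changes from start to start
- red_mat: the red square mat, 72 x 72 x 3 mm, on the floor of one bay of the wooden caddy: the place of the red-lidded tub. Origin: centre of its underside, 5 mm above the table (its top is 8 mm above the table); x runs along the caddy's row of bays, y across it. The caddy stands fixed on the table: 248 x 86 mm, three bays in a row, each 76 x 76 mm inside, 81 mm apart centre to centre, walls 5 mm thick and 22 mm tall above the table. The bay order changes from start to start
- yellow_mat: the yellow square mat, 72 x 72 x 3 mm, on the floor of one bay of the wooden caddy: the place of the yellow-lidded tub. Origin: centre of its underside, 5 mm above the table (its top is 8 mm above the table); x runs along the caddy's row of bays, y across it. The caddy stands fixed on the table: 248 x 86 mm, three bays in a row, each 76 x 76 mm inside, 81 mm apart centre to centre, walls 5 mm thick and 22 mm tall above the table. The bay order changes from start to start
- blue_tub: a closed round cream sample tub with a plain blue lid; 52 mm diameter over its whole height, 58 mm tall (lid: the top 17 mm), about 140 g; loose, standing on the table at the start. Origin: centre of its underside, z up its axis. No mat has its colour: it stays where it is
- barred_tub: a closed round cream sample tub with a yellow lid that has a 14 mm wide black bar across it (a rejected sample); 52 mm diameter over its whole height, 58 mm tall (lid: the top 17 mm), about 140 g; loose, standing on the table at the start. Origin: centre of its underside, z up its axis, x along the bar. It stays where it is
- glass_bowl: clear glass cupping bowl, empty, 84 mm across the rim and narrower at the foot, 60 mm tall, loose. Origin: centre of its underside. It stays where it is
- tent_card: white folded tent card on a base 50 x 100 mm (x by y), 60 mm tall, a blank orange patch on each face, loose. Origin: centre of its underside. It stays where it is
There are look-alikes about, which are no part of the job. What is shaped like the green_tub but orange or pink is not meant.

How it is judged:
At the end, for the whole second after the job is handed in: The plain green, red and yellow tubs rest on the caddy mat of their colour: within 20 mm of its centre, upright within 0.1 rad, underside at most 5 mm above it. Blue tub, barred tub, bowl and card are at rest, upright within 0.2 rad, within 30 mm of their starts (horizontal distance between green_tub and green_mat below 0.02 m and z of green_tub in the frame of green_mat between -0.002 and 0.008 m and angle between each of green_tub, red_tub, yellow_tub's own z axis and vertical below 0.1 rad and linear speed of each of green_tub, red_tub, yellow_tub, blue_tub, barred_tub, glass_bowl, tent_card below 0.02 m/s and horizontal distance between red_tub and red_mat below 0.02 m and z of red_tub in the frame of red_mat between -0.002 and 0.008 m and horizontal distance between yellow_tub and yellow_mat below 0.02 m and z of yellow_tub in the frame of yellow_mat between -0.002 and 0.008 m and distance of each of blue_tub, barred_tub, glass_bowl, tent_card from where it was at the start of the episode below 0.03 m and angle between each of blue_tub, barred_tub, glass_bowl, tent_card's own z axis and vertical below 0.2 rad); the robot touches nothing.
It fails at once if a green, red or yellow plain tub is tipped over (angle between any of green_tub, red_tub, yellow_tub's own z axis and vertical above 0.7 rad).
It fails at once if a look-alike tub is displaced by more than 30 mm (distance of any of blue_tub, barred_tub from where it was at the start of the episode above 0.03 m).
It fails at once if the glass bowl or tent card is displaced by more than 30 mm (distance of any of glass_bowl, tent_card from where it was at the start of the episode above 0.03 m).
It also fails if it takes over 96 s, if anything falls off the work surface, if the arm or the gripper's body presses on something with over 40 N, if the wrist force passes 120 N, or if a joint passes its speed limit or range.

## Working session

There is one attempt and no reset: what is moved stays moved. The work goes in short steps, Python scripts to look and compute and a tool call to move; the robot and the scene stay as the last step left them, time stands still between calls to the robot, and variables do not carry over. Pictures are saved under pics/ and viewed, at most 14 in all, crops included, and the job is handed in when it is done.

Besides the shell and the picture viewer there is one more tool, called after "Emit:" as a command line: name --pt "numbers of a row" for each row, then --argument value for the rest. arm_command: Moves the arm, as the interface text tells. Its arguments: {"type":"object","properties":{"commands":{"type":"array","items":{"type":"array","items":{"type":"number"}}},"newtons":{"type":"number"}},"required":["commands"]}

```bash
ls; mkdir -p pics; python3 - <<'E'
from station import ctrl, imaging
import cv2
o=ctrl.get_obs(); print(o['t'],o['ee_pos'],o['eef_rot'],o['finger_gap'])
for n in ['top','scene']:
    im=imaging.camera(n); cv2.imwrite(f'pics/{n}0.png',im[:,:,::-1]); print(n,imaging.camera_params(n))
print(imaging.camera_params('wrist'))
E
```

```text
pics
0.0 [ 0.24771166 -0.49023826  0.23021742] [-3.13923925e+00  6.15220008e-05  4.67910187e-01] 0.08575794193452185
top {'fov_y': 43.93256295759687, 'cx': 277.68300448317297, 'cy': 202.8230550292449, 'origin': array([ 0.42642986, -0.01601795,  1.12369822]), 'rotation': array([ 0.17873778, -0.01078617, -1.56453832])}
scene {'fov_y': 46.85539517437793, 'cx': 281.8196644798672, 'cy': 211.14972416509192, 'origin': array([ 1.24887208, -0.30642998,  0.85129083]), 'rotation': array([ 0.7136908 , -0.01576399,  1.18619922])}
{'fov_y': 62.35193749288869, 'cx': 272.0498104195373, 'cy': 204.5024115454858, 'origin': array([ 0.31621575, -0.45480702,  0.37227267]), 'rotation': array([-0.3084669 ,  0.00214794, -1.10335995])}
```

View pics/top0.png

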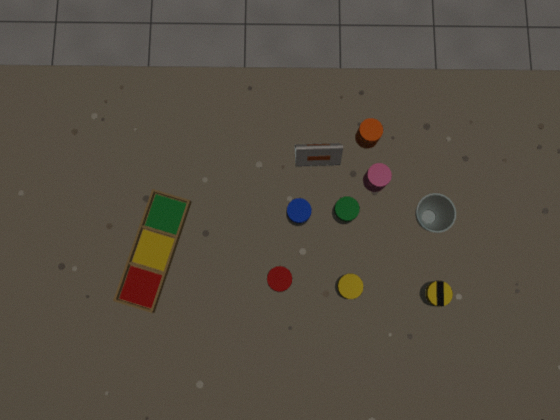

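View pics/scene0.png

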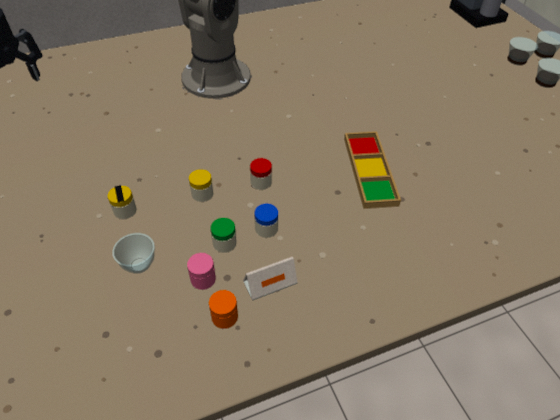

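Top view: the lids are green (346,209), red (280,279), yellow (350,287). What could be mistaken for them: barred yellow (439,293), blue (299,211), orange (371,131) and pink (379,175). The caddy mats are green (166,214), yellow (153,251), red (141,288), the bowl is at (436,212) and the card at (319,156). The scene view agrees.

```bash
cat > h.py <<'E'
import numpy as np, cv2
from scipy.spatial.transform import Rotation as R
HUE=dict(green=(45,85),red=(0,4),yellow=(20,35),blue=(105,130),orange=(5,14),pink=(155,175))
def masks(im,c):
    h=cv2.cvtColor(im,cv2.COLOR_RGB2HSV); lo,hi=HUE[c]
    m=cv2.inRange(h,(lo,150 if c!='pink' else 100,60),(hi,255,255))
    if c=='red': m|=cv2.inRange(h,(176,150,60),(180,255,255))
    return cv2.morphologyEx(m,cv2.MORPH_OPEN,np.ones((3,3),np.uint8))
def cast(p,uv,z,h=420):
    uv=np.atleast_2d(np.float64(uv)); f=h/2/np.tan(np.radians(p['fov_y']/2))
    d=np.c_[(uv[:,0]-p['cx'])/f,-(uv[:,1]-p['cy'])/f,-np.ones(len(uv))]
    d=d@R.from_euler('xyz',p['rotation']).as_matrix().T
    o=np.array(p['origin']); return o+d*((z-o[2])/d[:,2])[:,None]
def blobs(im,c,amin=60):
    cs,_=cv2.findContours(masks(im,c),cv2.RETR_EXTERNAL,cv2.CHAIN_APPROX_NONE)
    return [k for k in cs if cv2.contourArea(k)>amin]
E
python3 - <<'E'
from h import *
from station import imaging
for n in ['top','scene']:
    im=cv2.imread(f'pics/{n}0.png')[:,:,::-1].copy(); p=imaging.camera_params(n)
    for c in HUE:
        for k in blobs(im,c):
            (u,v),(w,hh),a=cv2.minAreaRect(k)
            for z in (.058,.008):
                w3=cast(p,k[:,0,:],z)[:,:2].astype(np.float32); (x,y),(l,ww),an=cv2.minAreaRect(w3*1000)
                print(n,c,'px',round(u),round(v),'z',z,'xy',round(x),round(y),'size',round(l),round(ww),'ang',round(an))
im=cv2.imread('pics/top0.png')[110:330,100:480]; cv2.imwrite('pics/crop.png',cv2.resize(im,None,fx=2.1,fy=2.1,interpolation=2))
E
```

```text
top green px 347 208 z 0.058 xy 609 -170 size 47 47 ang 45
top green px 347 208 z 0.008 xy 617 -177 size 49 49 ang 45
top green px 165 214 z 0.058 xy 594 206 size 65 66 ang 74
top green px 165 214 z 0.008 xy 602 216 size 68 69 ang 74
top red px 140 286 z 0.058 xy 445 250 size 67 67 ang 74
top red px 140 286 z 0.008 xy 446 262 size 70 71 ang 74
top red px 279 278 z 0.058 xy 464 -30 size 50 49 ang 45
top red px 279 278 z 0.008 xy 466 -31 size 52 51 ang 45
top yellow px 448 293 z 0.058 xy 436 -371 size 44 18 ang 0
top yellow px 448 293 z 0.008 xy 437 -388 size 46 19 ang 0
top yellow px 432 293 z 0.058 xy 437 -339 size 18 44 ang 87
top yellow px 432 293 z 0.008 xy 437 -354 size 19 46 ang 87
top yellow px 350 286 z 0.058 xy 449 -174 size 48 49 ang 0
top yellow px 350 286 z 0.008 xy 450 -181 size 50 51 ang 0
top yellow px 153 250 z 0.058 xy 520 228 size 70 71 ang 74
top yellow px 153 250 z 0.008 xy 524 239 size 73 74 ang 74
top blue px 298 210 z 0.058 xy 603 -70 size 48 48 ang 0
top blue px 298 210 z 0.008 xy 612 -72 size 51 50 ang 0
top orange px 370 130 z 0.058 xy 780 -224 size 49 52 ang
[... 807 characters left out ...]
58 xy 457 -176 size 48 65 ang 73
scene yellow px 200 179 z 0.008 xy 407 -168 size 51 69 ang 73
scene yellow px 370 167 z 0.058 xy 563 210 size 69 65 ang 74
scene yellow px 370 167 z 0.008 xy 520 243 size 74 69 ang 74
scene blue px 266 214 z 0.058 xy 611 -72 size 48 57 ang 69
scene blue px 266 214 z 0.008 xy 571 -57 size 51 60 ang 69
scene orange px 223 308 z 0.058 xy 796 -227 size 50 79 ang 76
scene orange px 223 308 z 0.008 xy 768 -222 size 54 84 ang 76
scene orange px 273 280 z 0.058 xy 773 -120 size 13 48 ang 2
scene orange px 273 280 z 0.008 xy 743 -108 size 13 51 ang 2
scene pink px 201 271 z 0.058 xy 701 -241 size 50 86 ang 85
scene pink px 201 271 z 0.008 xy 666 -237 size 54 91 ang 85
```

View pics/crop.png

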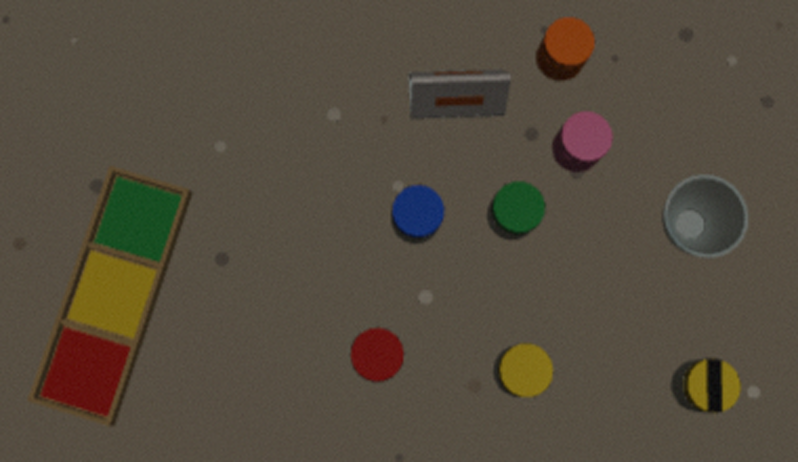

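The crop confirms plain green (518,208), plain red (377,354) and plain yellow (526,370). The barred one (712,385) stands apart. I'll go above the yellow tub first with yaw 0, so the fingers close across the caddy row.

Emit:
arm_command --pt "0 0 26.8 0.322 -0.191 0 1" --pt "0 0 26.8 0.322 -0.191 0 1" --pt "0 0 26.8 0.322 -0.191 0 1" --pt "0 0 26.8 0.322 -0.191 0 1" --pt "0 0 26.8 0.322 -0.191 0 1" --pt "0 0 26.8 0.322 -0.191 0 1" --pt "0 0 26.8 0.322 -0.191 0 1" --pt "0 0 26.8 0.322 -0.191 0 1" --pt "0 0 26.8 0.322 -0.191 0 1" --pt "0 0 26.8 0.322 -0.191 0 1" --pt "0 0 26.8 0.322 -0.191 0 1" --pt "0 0 26.8 0.322 -0.191 0 1"

```text
t: 1.3
ee_pos: [0.4483, -0.177, 0.2311]
eef_rot: [3.141, 0.001, -0.003]
force: [0.5, -0.8, -0.2]
finger_gap: 0.0855
grasp_force: 0.0
```

```bash
cat > look.py <<'E'
import sys
from h import *
from station import ctrl, imaging
o=ctrl.get_obs(); print(o['t'],o['ee_pos'].round(4),o['eef_rot'].round(3))
p=imaging.camera_params('wrist'); im=imaging.camera('wrist'); cv2.imwrite(sys.argv[1],im[:,:,::-1])
for c in ('green','red','yellow','blue'):
    for k in blobs(im,c,400):
        u,v=k[:,0].mean(0)
        for z in (.058,.008):
            w=cast(p,k[:,0,:],z)[:,:2].astype(np.float32)*1000; (x,y),(l,ww),an=cv2.minAreaRect(w); b=cv2.minEnclosingCircle(w)
            print(c,round(u),round(v),'z',z,'xy',round(x),round(y),'size',round(l),round(ww),'ang',round(an),'circ',np.round([*b[0],b[1]]))
E
python3 look.py pics/w1.png
```

```text
1.3 [ 0.4483 -0.177   0.2311] [ 3.141e+00  1.000e-03 -3.000e-03]
green 261 6 z 0.058 xy 590 -168 size 43 13 ang 90 circ [ 596. -168.   21.]
green 261 6 z 0.008 xy 601 -166 size 49 15 ang 90 circ [ 607. -166.   25.]
red 113 162 z 0.058 xy 466 -30 size 50 55 ang 34 circ [465. -30.  28.]
red 113 162 z 0.008 xy 456 -7 size 58 64 ang 34 circ [456.  -7.  32.]
yellow 472 191 z 0.058 xy 436 -367 size 19 47 ang 88 circ [ 437. -360.   23.]
yellow 472 191 z 0.008 xy 422 -398 size 22 54 ang 88 circ [ 423. -389.   27.]
yellow 444 185 z 0.058 xy 440 -335 size 29 51 ang 80 circ [ 439. -344.   26.]
yellow 444 185 z 0.008 xy 427 -360 size 34 59 ang 80 circ [ 425. -370.   30.]
yellow 267 177 z 0.058 xy 451 -172 size 50 52 ang 90 circ [ 451. -172.   27.]
yellow 267 177 z 0.008 xy 439 -171 size 58 61 ang 90 circ [ 439. -171.   31.]
blue 140 9 z 0.058 xy 588 -70 size 51 18 ang 90 circ [597. -70.  25.]
blue 140 9 z 0.008 xy 598 -53 size 59 21 ang 90 circ [608. -53.  29.]
```

View pics/w1.png

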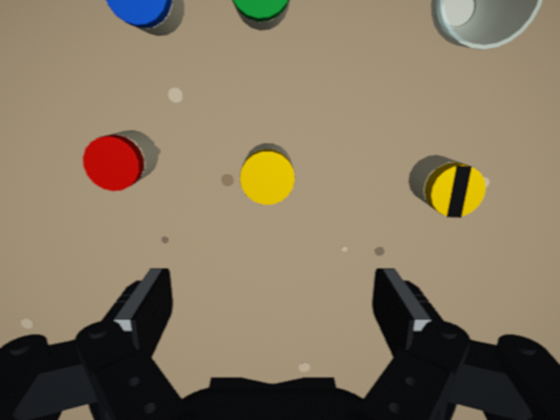

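The wrist view shows the plain yellow lid at (267,177), red at (113,162), barred at (457,191). That gives yellow at (450,-173) mm, agreeing with the top view. Descend and grip.

Emit:
arm_command --pt "0 0 0 0.002 -0.004 0.05 1" --pt "0 0 0 0.002 -0.004 0.1 1" --pt "0 0 0 0.002 -0.004 0.15 1" --pt "0 0 0 0.002 -0.004 0.18 1" --pt "0 0 0 0.002 -0.004 0.2 1" --pt "0 0 0 0.002 -0.004 0.21 1" --pt "0 0 0 0.002 -0.004 0.21 1" --pt "0 0 0 0.002 -0.004 0.21 0" --pt "0 0 0 0.002 -0.004 0.21 -0.5" --pt "0 0 0 0.002 -0.004 0.21 -1" --pt "0 0 0 0.002 -0.004 0.21 -1" --pt "0 0 0 0.002 -0.004 0.21 -1" --newtons 40

```text
t: 2.55
ee_pos: [0.4528, -0.1719, 0.023]
eef_rot: [3.14, -0.003, -0.0]
force: [0.2, -0.6, 6.4]
finger_gap: 0.0512
grasp_force: 42.2
```

Emit:
arm_command --pt "0 0 0 0 0 0 -1" --pt "0 0 0 0 0 0 -1" --pt "0 0 0 0 0 0 -1"

```text
t: 2.85
ee_pos: [0.4528, -0.1719, 0.0229]
eef_rot: [3.14, -0.003, -0.0]
force: [-0.9, -0.5, 6.3]
finger_gap: 0.0513
grasp_force: 42.2
```

Emit:
arm_command --pt "0 0 0 0 0 -0.03 -1" --pt "0 0 0 0 0 -0.07 -1" --pt "0 0 0 0 0 -0.11 -1" --pt "0 0 0 0 -0.02 -0.12 -1" --pt "0 0 0 0.01 -0.06 -0.12 -1" --pt "0 0 0 0.02 -0.105 -0.12 -1" --pt "0 0 0 0.028 -0.15 -0.12 -1" --pt "0 0 0 0.036 -0.195 -0.12 -1" --pt "0 0 0 0.044 -0.24 -0.12 -1" --pt "0 0 0 0.052 -0.285 -0.12 -1" --pt "0 0 0 0.06 -0.33 -0.12 -1" --pt "0 0 0 0.066 -0.37 -0.12 -1"

```text
t: 4.05
ee_pos: [0.5169, 0.2013, 0.1412]
eef_rot: [-3.141, 0.0, 0.001]
force: [1.2, -1.0, -0.4]
finger_gap: 0.0509
grasp_force: 42.4
```

Emit:
arm_command --pt "0 0 0 0.005 -0.025 0 -1" --pt "0 0 0 0.006 -0.041 0 -1" --pt "0 0 0 0.006 -0.041 0 -1" --pt "0 0 0 0.006 -0.041 0 -1" --pt "0 0 0 0.006 -0.041 0 -1"

```text
t: 4.55
ee_pos: [0.5237, 0.2368, 0.1411]
eef_rot: [3.139, 0.0, -0.003]
force: [0.3, -0.4, -1.5]
finger_gap: 0.0513
grasp_force: 42.4
```

```bash
python3 look.py pics/w2.png
```

```text
4.55 [0.5237 0.2368 0.1411] [ 3.139e+00  0.000e+00 -3.000e-03]
green 296 89 z 0.058 xy 602 222 size 57 58 ang 74 circ [602. 222.  40.]
green 296 89 z 0.008 xy 602 219 size 70 71 ang 74 circ [602. 219.  49.]
yellow 272 310 z 0.058 xy 441 236 size 107 118 ang 70 circ [442. 237.  60.]
yellow 272 310 z 0.008 xy 405 236 size 131 144 ang 70 circ [406. 237.  73.]
yellow 265 182 z 0.058 xy 538 241 size 60 60 ang 74 circ [538. 241.  42.]
yellow 265 182 z 0.008 xy 524 242 size 74 74 ang 74 circ [524. 242.  51.]
```

View pics/w2.png

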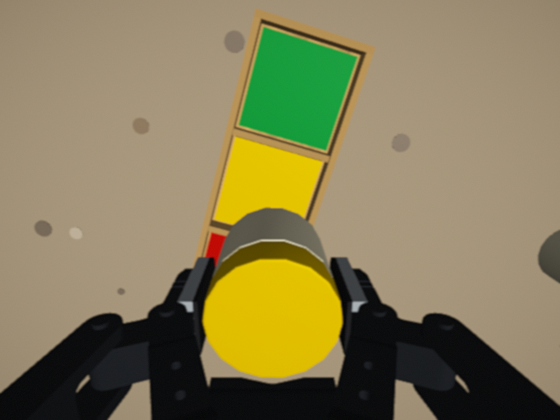

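The tub is held upright; the yellow mat is centred at (524,241) mm and green at (602,218) mm. Lower, release, retreat.

Emit:
arm_command --pt "0 0 0 0.002 -0.004 0.03 -1" --pt "0 0 0 0.002 -0.004 0.06 -1" --pt "0 0 0 0.002 -0.004 0.085 -1" --pt "0 0 0 0.002 -0.004 0.1 -1" --pt "0 0 0 0.002 -0.004 0.109 -1" --pt "0 0 0 0.002 -0.004 0.109 -1" --pt "0 0 0 0.002 -0.004 0.109 -1" --pt "0 0 0 0.002 -0.004 0.109 0.4" --pt "0 0 0 0.002 -0.004 0.109 0.7" --pt "0 0 0 0.002 -0.004 0.109 1" --pt "0 0 0 0.002 -0.004 0.109 1" --pt "0 0 0 0.002 -0.004 0.109 1"

```text
t: 5.8
ee_pos: [0.5253, 0.2439, 0.0324]
eef_rot: [-3.142, -0.0, 0.0]
force: [-0.7, -0.9, 0.3]
finger_gap: 0.0853
grasp_force: 0.0
```

Emit:
arm_command --pt "0 0 0 0 0 0 1" --pt "0 0 0 0 0 0 1" --pt "0 0 0 0 0 0 1" --pt "0 0 0 0 0 -0.03 1" --pt "0 0 0 0 0 -0.07 1" --pt "0 0 0 0 0 -0.11 1" --pt "0 0 0 0 0 -0.15 1" --pt "0 0 0 0 0 -0.2 1" --pt "0 0 0 0 0 -0.2 1" --pt "0 0 0 0 0 -0.2 1" --pt "0 0 0 0 0 -0.2 1"

```text
t: 6.9
ee_pos: [0.5245, 0.2432, 0.2308]
eef_rot: [3.14, 0.002, 0.0]
force: [-0.6, -0.4, 0.4]
finger_gap: 0.0853
grasp_force: 0.0
```

```bash
python3 look.py pics/w3.png
```

```text
6.9 [0.5245 0.2432 0.2308] [3.14e+00 2.00e-03 0.00e+00]
green 296 91 z 0.058 xy 602 222 size 60 61 ang 74 circ [602. 223.  42.]
green 296 91 z 0.008 xy 602 219 size 70 70 ang 74 circ [602. 219.  48.]
red 540 236 z 0.058 xy 466 -17 size 57 41 ang 14 circ [465. -19.  31.]
red 540 236 z 0.008 xy 444 -59 size 66 47 ang 14 circ [444. -61.  36.]
red 253 235 z 0.058 xy 467 262 size 60 60 ang 74 circ [468. 262.  41.]
red 253 235 z 0.008 xy 446 265 size 70 69 ang 74 circ [446. 265.  48.]
yellow 274 168 z 0.058 xy 531 243 size 64 72 ang 74 circ [535. 242.  44.]
yellow 274 168 z 0.008 xy 520 243 size 74 83 ang 74 circ [525. 242.  51.]
```

View pics/w3.png

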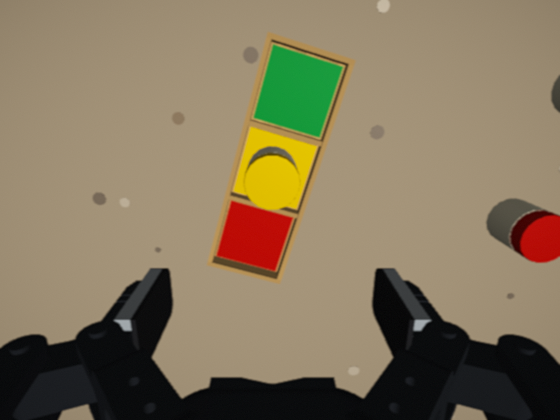

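The yellow tub stands upright on its mat, lid at (272,180) px. Next, the red tub at (465,-30) mm.

Emit:
arm_command --pt "0 0 0 -0.01 0.045 0 1" --pt "0 0 0 -0.02 0.09 0 1" --pt "0 0 0 -0.03 0.135 0 1" --pt "0 0 0 -0.04 0.18 0 1" --pt "0 0 0 -0.05 0.225 0 1" --pt "0 0 0 -0.06 0.273 0 1" --pt "0 0 0 -0.06 0.273 0 1" --pt "0 0 0 -0.06 0.273 0.05 1" --pt "0 0 0 -0.06 0.273 0.1 1" --pt "0 0 0 -0.06 0.273 0.12 1" --pt "0 0 0 -0.06 0.273 0.12 1"

```text
t: 8.05
ee_pos: [0.4605, -0.029, 0.1076]
eef_rot: [-3.141, 0.012, 0.0]
force: [0.6, -0.1, -0.3]
finger_gap: 0.0854
grasp_force: 0.0
```

```bash
python3 look.py pics/w4.png | grep -v 0.008
```

```text
8.05 [ 0.4605 -0.029   0.1076] [-3.141  0.012  0.   ]
red 270 219 z 0.058 xy 466 -28 size 50 53 ang 64 circ [466. -27.  27.]
```

Emit:
arm_command --pt "0 0 0 0.001 -0.001 0.03 1" --pt "0 0 0 0.001 -0.001 0.06 1" --pt "0 0 0 0.001 -0.001 0.08 1" --pt "0 0 0 0.001 -0.001 0.088 1" --pt "0 0 0 0.001 -0.001 0.088 1" --pt "0 0 0 0.001 -0.001 0.088 0" --pt "0 0 0 0.001 -0.001 0.088 -0.5" --pt "0 0 0 0.001 -0.001 0.088 -1" --pt "0 0 0 0.001 -0.001 0.088 -1" --pt "0 0 0 0.001 -0.001 0.088 -1" --pt "0 0 0 0.001 -0.001 0.088 -1"

```text
t: 9.2
ee_pos: [0.4678, -0.0282, 0.0259]
eef_rot: [3.141, -0.003, 0.0]
force: [-0.8, -0.1, 6.6]
finger_gap: 0.0509
grasp_force: 42.1
```

Emit:
arm_command --pt "0 0 0 0 0 -0.03 -1" --pt "0 0 0 0 0 -0.07 -1" --pt "0 0 0 0 0 -0.11 -1" --pt "0 0 0 0 -0.02 -0.12 -1" --pt "0 0 0 -0.003 -0.06 -0.12 -1" --pt "0 0 0 -0.006 -0.105 -0.12 -1" --pt "0 0 0 -0.009 -0.15 -0.12 -1" --pt "0 0 0 -0.012 -0.195 -0.12 -1" --pt "0 0 0 -0.016 -0.24 -0.12 -1" --pt "0 0 0 -0.018 -0.275 -0.12 -1" --pt "0 0 0 -0.02 -0.292 -0.12 -1" --pt "0 0 0 -0.02 -0.292 -0.12 -1"

```text
t: 10.4
ee_pos: [0.4445, 0.2676, 0.1443]
eef_rot: [-3.139, 0.001, 0.007]
force: [-0.5, -0.3, -1.1]
finger_gap: 0.0508
grasp_force: 42.4
```

Emit:
arm_command --pt "0 0 0 0 0 0 -1" --pt "0 0 0 0 0 0 -1" --pt "0 0 0 0 0 0 -1"

```text
t: 10.7
ee_pos: [0.4469, 0.2617, 0.1442]
eef_rot: [3.14, -0.0, -0.003]
force: [-1.1, -0.5, -1.8]
finger_gap: 0.0512
grasp_force: 42.4
```

Emit:
arm_command --pt "0 0 0 0.001 -0.002 0.03 -1" --pt "0 0 0 0.001 -0.002 0.06 -1" --pt "0 0 0 0.001 -0.002 0.085 -1" --pt "0 0 0 0.001 -0.002 0.1 -1" --pt "0 0 0 0.001 -0.002 0.109 -1" --pt "0 0 0 0.001 -0.002 0.109 -1" --pt "0 0 0 0.001 -0.002 0.109 -1" --pt "0 0 0 0.001 -0.002 0.109 0.4" --pt "0 0 0 0.001 -0.002 0.109 0.7" --pt "0 0 0 0.001 -0.002 0.109 1" --pt "0 0 0 0.001 -0.002 0.109 1" --pt "0 0 0 0.001 -0.002 0.109 1"

```text
t: 11.9
ee_pos: [0.4473, 0.2659, 0.0354]
eef_rot: [-3.141, -0.0, 0.0]
force: [-0.0, -0.0, 0.2]
finger_gap: 0.0855
grasp_force: 0.0
```

Emit:
arm_command --pt "0 0 0 0 0 0 1" --pt "0 0 0 0 0 0 1" --pt "0 0 0 0 0 0 1" --pt "0 0 0 0 0 -0.03 1" --pt "0 0 0 0 0 -0.07 1" --pt "0 0 0 0 0 -0.11 1" --pt "0 0 0 0 0 -0.15 1" --pt "0 0 0 0 0 -0.2 1" --pt "0 0 0 0 0 -0.2 1" --pt "0 0 0 0 0 -0.2 1" --pt "0 0 0 0 0 -0.2 1"

```text
t: 13.0
ee_pos: [0.4465, 0.2651, 0.234]
eef_rot: [3.14, 0.002, 0.0]
force: [-0.0, -0.1, -0.9]
finger_gap: 0.0856
grasp_force: 0.0
```

```bash
python3 look.py pics/w5.png |grep red
```

```text
red 273 168 z 0.058 xy 453 266 size 61 71 ang 74 circ [457. 265.  42.]
red 273 168 z 0.008 xy 442 266 size 70 82 ang 74 circ [447. 265.  48.]
```

View pics/w5.png

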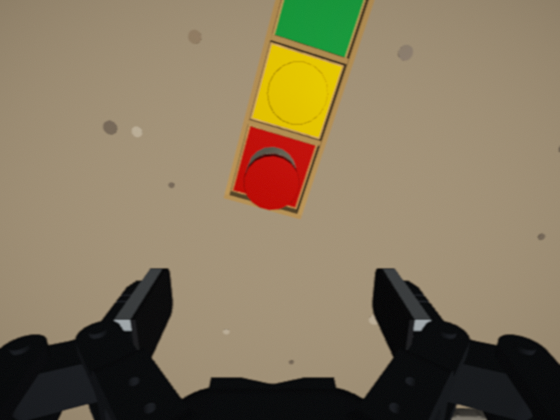

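The red tub stands on the red mat, lid at (272,180) px, and yellow is fine at (297,92) px. Next, the green tub.

Emit:
arm_command --pt "0 0 0 0.016 0.043 0 1" --pt "0 0 0 0.032 0.086 0 1" --pt "0 0 0 0.049 0.13 0 1" --pt "0 0 0 0.065 0.174 0 1" --pt "0 0 0 0.081 0.217 0 1" --pt "0 0 0 0.098 0.261 0 1" --pt "0 0 0 0.114 0.304 0 1" --pt "0 0 0 0.13 0.348 0 1" --pt "0 0 0 0.147 0.391 0 1" --pt "0 0 0 0.164 0.435 0 1" --pt "0 0 0 0.164 0.435 0 1" --pt "0 0 0 0.164 0.435 0 1"

```text
t: 14.25
ee_pos: [0.6102, -0.1709, 0.2323]
eef_rot: [-3.14, 0.005, -0.003]
force: [0.2, 0.9, -0.4]
finger_gap: 0.0854
grasp_force: 0.0
```

Emit:
arm_command --pt "0 0 0 0 0 0.05 1" --pt "0 0 0 0 0 0.1 1" --pt "0 0 0 0 0 0.12 1" --pt "0 0 0 0 0 0.12 1" --pt "0 0 0 0 0 0.12 1"

```text
t: 14.75
ee_pos: [0.6115, -0.1674, 0.1156]
eef_rot: [-3.141, -0.0, 0.002]
force: [0.6, 0.1, 0.5]
finger_gap: 0.0856
grasp_force: 0.0
```

```bash
python3 look.py pics/w6.png |grep -v 0.008
```

```text
14.75 [ 0.6115 -0.1674  0.1156] [-3.141e+00 -0.000e+00  2.000e-03]
green 273 223 z 0.058 xy 611 -167 size 50 50 ang 5 circ [ 612. -168.   26.]
blue 116 228 z 0.058 xy 607 -71 size 50 56 ang 26 circ [608. -71.  28.]
```

View pics/w6.png

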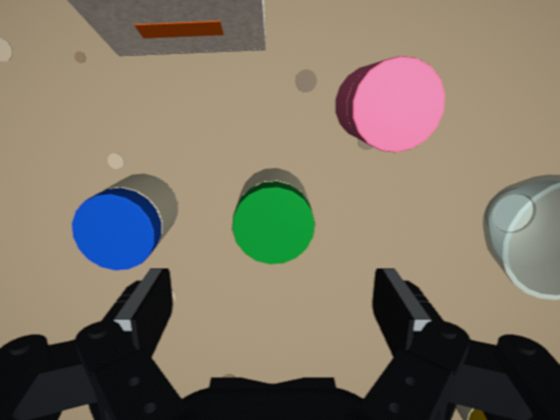

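Green lid at (273,223) px, centred under the tool; blue at (116,228) leaves about 14 mm clearance to the finger. Descend and grip.

Emit:
arm_command --pt "0 0 0 0 0.001 0.03 1" --pt "0 0 0 0 0.001 0.06 1" --pt "0 0 0 0 0.001 0.08 1" --pt "0 0 0 0 0.001 0.092 1" --pt "0 0 0 0 0.001 0.092 1" --pt "0 0 0 0 0.001 0.092 0" --pt "0 0 0 0 0.001 0.092 -0.5" --pt "0 0 0 0 0.001 0.092 -1" --pt "0 0 0 0 0.001 0.092 -1" --pt "0 0 0 0 0.001 0.092 -1" --pt "0 0 0 0 0.001 0.092 -1"

```text
t: 15.9
ee_pos: [0.6132, -0.1702, 0.0256]
eef_rot: [3.141, -0.004, 0.0]
force: [-0.3, 0.6, 6.5]
finger_gap: 0.0513
grasp_force: 42.4
```

Emit:
arm_command --pt "0 0 0 0 0 -0.03 -1" --pt "0 0 0 0 0 -0.07 -1" --pt "0 0 0 0 0 -0.11 -1" --pt "0 0 0 0 0 -0.12 -1" --pt "0 0 0 -0.001 -0.04 -0.12 -1" --pt "0 0 0 -0.002 -0.085 -0.12 -1" --pt "0 0 0 -0.003 -0.13 -0.12 -1" --pt "0 0 0 -0.004 -0.175 -0.12 -1" --pt "0 0 0 -0.006 -0.22 -0.12 -1" --pt "0 0 0 -0.007 -0.265 -0.12 -1" --pt "0 0 0 -0.008 -0.31 -0.12 -1" --pt "0 0 0 -0.01 -0.355 -0.12 -1"

```text
t: 17.1
ee_pos: [0.6003, 0.1859, 0.1418]
eef_rot: [3.14, 0.002, -0.0]
force: [0.8, -0.7, -2.1]
finger_gap: 0.051
grasp_force: 42.3
```

Emit:
arm_command --pt "0 0 0 0 -0.02 0 -1" --pt "0 0 0 0 -0.034 0 -1" --pt "0 0 0 0 -0.034 0 -1" --pt "0 0 0 0 -0.034 0 -1" --pt "0 0 0 0 -0.034 0 -1"

```text
t: 17.6
ee_pos: [0.6021, 0.2153, 0.1429]
eef_rot: [3.139, 0.0, -0.004]
force: [0.2, -0.5, -2.2]
finger_gap: 0.051
grasp_force: 42.4
```

Emit:
arm_command --pt "0 0 0 0.001 -0.002 0.03 -1" --pt "0 0 0 0.001 -0.002 0.06 -1" --pt "0 0 0 0.001 -0.002 0.085 -1" --pt "0 0 0 0.001 -0.002 0.1 -1" --pt "0 0 0 0.001 -0.002 0.108 -1" --pt "0 0 0 0.001 -0.002 0.108 -1" --pt "0 0 0 0.001 -0.002 0.108 -1" --pt "0 0 0 0.001 -0.002 0.108 0.4" --pt "0 0 0 0.001 -0.002 0.108 0.7" --pt "0 0 0 0.001 -0.002 0.108 1" --pt "0 0 0 0.001 -0.002 0.108 1" --pt "0 0 0 0.001 -0.002 0.108 1"

```text
t: 18.8
ee_pos: [0.6024, 0.2209, 0.0355]
eef_rot: [-3.142, -0.0, 0.0]
force: [-1.0, 0.4, 0.2]
finger_gap: 0.0853
grasp_force: 0.0
```

Emit:
arm_command --pt "0 0 0 0 0 0 1" --pt "0 0 0 0 0 0 1" --pt "0 0 0 0 0 0 1" --pt "0 0 0 0 0 -0.03 1" --pt "0 0 0 0 0 -0.07 1" --pt "0 0 0 0 0 -0.11 1" --pt "0 0 0 -0.05 0 -0.15 1" --pt "0 0 0 -0.1 0 -0.2 1" --pt "0 0 0 -0.12 0 -0.2 1" --pt "0 0 0 -0.12 0 -0.2 1" --pt "0 0 0 -0.12 0 -0.2 1"

```text
t: 19.9
ee_pos: [0.482, 0.2212, 0.2366]
eef_rot: [-3.141, -0.003, 0.002]
force: [0.6, 0.6, -0.3]
finger_gap: 0.0854
grasp_force: 0.0
```

```bash
python3 - <<'E'
from station import ctrl, imaging
import cv2, numpy as np
s=imaging.camera('scene'); w=imaging.camera('wrist')
cv2.imwrite('pics/end.png',np.hstack([cv2.resize(s[100:330,60:440],(400,242)),cv2.resize(w,(400,300))[:242]])[:,:,::-1])
E
```

```text
(no output)
```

View pics/end.png

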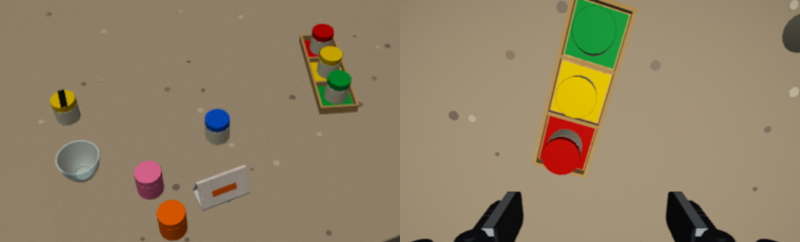

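All three tubs stand upright on their own mats, and the others are unmoved. Handing in.

```bash
python3 -c "
from station import job_done
print(job_done())"
```

```text
the job is handed in; nothing more can be done
None
```

The green, red and yellow tubs stand upright on their own mats in the caddy; in the last pictures the blue tub, barred tub, bowl and card look unmoved, and I handed the job in at about 20 s (no verdict was returned).

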